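# Park the loading arm of a scratch tester and run the sample out

## Task

The scratch run is finished. Using only the fingertips as pushers and gripping nothing, gently push the scratch tester's counterweighted loading arm up (the black bar across its nose is there for that), past its balance point, so that it stays standing on its rest by itself; only then push the sample carriage left along its rails, fully home against the rubber buffers, and come away. Leave everything else on the bench where it is.

Things in the scene. Friction and masses are not known exactly. Their poses are not given: they have to be found in the camera images.
- scratch_tester: White bench-top scratch tester, fixed. Origin on the bench top; x points from its front panel towards its pillar, y to its left, z up. Base x = -85 to 115, y = -90 to 160 mm, 45 mm high. Grey fork pillar at x = 100, y = 0, 163 mm high, 42 mm wide, carries the arm. Rails along y carry the carriage; their end blocks (y = -79 and 149, 12 mm thick, x = -67 to 7 mm) are 65 mm high.
- pivot_point (a point): Point on the hinge axis of the loading arm, in the fork of the pillar, 145 mm above the bench. The axis is level, along the tester's y. On the base left of the pillar (x = 39 to 105, y = 46 to 146 mm) stands a low white drive housing, its top 76 mm above the bench.
- lift_bar (a point): Centre of the black round bar across the nose of the loading arm: diameter 10 mm, 100 mm long over its knobs, level, along the tester's y, 190 mm from the hinge axis. With the arm down it is 145 mm above the bench and 5 mm ahead of the base's front edge; nothing is under it. It moves with the arm.
- load_arm (a joint): Arm angle, rad: 0 = level, stylus on the sample; grows as the nose rises towards the pillar; 1.40 = nearly upright on its rest. Beam 14 mm high; 130 mm from the hinge the stylus hangs 70 mm below it, brass discs rise 41 mm above it; counterweight on a tail behind the pillar. It sinks back if let go before about 1.0 rad; beyond, it falls back slowly to 1.40 by itself and stays. Takes about 1.5 to 2 N up at the bar.
- carriage (a joint): Position of the sample carriage on its rails, m: 0 = right end, grows to the left (the tester's +y), 0.115 = against the rubber buffers at the left. It starts under the stylus, slides with about 1.5 N of friction and stays where it is left. Dark plate 68 mm (x) by 90 mm (y), top 72 mm above the bench, with a blue test panel clamped on it.
- push_plate (a point): Centre of the upper part of the outer (right, -y) face of the aluminium end plate that stands on the right end of the carriage, 94 mm above the bench. The plate is 60 mm wide (x), 8 mm thick, its top 106 mm above the bench; this point is 12 mm below the top. It moves with the carriage.
- weight_200: Brass check weight with a knob, 33 mm across, 42 mm high; the three check weights stand behind on the right in any order; leave alone. Origin: centre of its underside.
- weight_100: Steel-coloured check weight with a knob, 27 mm across, 35 mm high; leave alone. Origin: centre of its underside.
- weight_50: Brass check weight with a knob, 22 mm across, 30 mm high; leave alone. Origin: centre of its underside.
- sample_box: Small white sample carton 60x90x45 mm on the right; leave alone. Origin: centre of its underside.
- notebook: Dark blue log book 130x90x11 mm lying at the back on the left; leave alone. Origin: centre of its underside.
- marker_red: Red pen 130 mm long, lying on the log book; leave alone. Origin: centre of its underside.
- screwdriver_b: Blue screwdriver 138 mm long on the left behind the tester; leave alone. Origin: centre of its underside.

How it is judged:
On the way, in this order (a step that is already met when the one before it is completed fails the run):
1. the loading arm stands raised on its rest by itself, untouched, with the carriage still where it was (value of joint load_arm above 1.3 rad and contact force between the fingers and load_arm below 0.1 N and distance of push_plate from where it was at the start of the episode below 0.01 m), for 0.2 s.
2. the carriage is pushed out to the left buffers (value of joint carriage above 0.108 m), for 0.2 s.
At the end, for the whole second after the job is handed in: The loading arm stands on its rest (angle over 1.3 rad) and the carriage is at rest within 7 mm of its left buffers (value of joint load_arm above 1.3 rad and value of joint carriage above 0.108 m and velocity of joint carriage between -0.01 and 0.01 m/s); the robot touches nothing.
It fails at once if the carriage is moved more than 10 mm while the arm is not parked (the stylus would drag across the sample) (distance of push_plate from where it was at the start of the episode above 0.01 m and value of joint load_arm below 1.2 rad).
It fails at once if the loading arm is gripped or forced (more than 20 N on it from the robot) (contact force between the fingers and load_arm above 20 N).
It fails at once if the carriage is gripped or rammed (more than 35 N on it from the robot) (contact force between the fingers and carriage above 35 N).
It fails at once if something else on the bench is lifted or shifted more than 20 mm (distance of any of weight_200, weight_100, weight_50, sample_box, notebook, marker_red, screwdriver_b from where it was at the start of the episode above 0.02 m).
It also fails if it takes over 48 s, if anything falls off the work surface, if the arm or the gripper's body presses on something with over 40 N, if the wrist force passes 120 N, or if a joint passes its speed limit or range.

## Robot

A 7-joint arm with a two-finger parallel gripper is mounted at the origin on a cart in front of the work surface, level with it; the furniture and walls round the work are solid. World frame = base frame: x ahead of the robot, y to its left, z up, the work surface at z = 0. Lengths are in m, angles in rad, forces in N, time in s.
With the tool pointing down it reaches from about 0.4 to 0.85 m from the base axis. Payload 10.4 kg.
Tool frame: the origin (TCP) lies on the centre line of the jaws, within the pads' length; the fingertips stand 22 mm ahead of it and the grasp point (between the pads) lies 3 mm ahead of it; z points along the fingers, y is the direction in which the jaws open and shut (so a half turn about z gives the same grasp; the last joint's range is limited). The gripper opens to 85 mm and grips with 20 to 120 N. Pads are 22 mm wide; open, the fingers measure 114 mm over their backs; the gripper's body (76 mm by 85 mm) begins 54 mm behind the grasp point. The pads swing forward as they close: fully open they stand 13 mm farther back than shut.
Start: joints at [-1.143, 0.332, -0.065, 1.46, 0.022, 1.35, -0.088], TCP at [0.272, 0.563, 0.253] pointing down, gripper open.
Joint ranges: [-2.6, 2.6], [-0.5, 2.12], [-1.47, 1.34], [0.16, 2.42], [-1.27, 4.41], [0.06, 2.06], [-2.6, 2.6]. Speed limits (rad/s): [2.22, 2.22, 2.79, 2.79, 3.14, 3.14, 3.14].

## Interface

Orientations are given as a unit quaternion [x, y, z, w].
In Python, from workcell import manip gives the robot as it stands. The module is installed in compiled form; this text tells all that it offers.
- The arm moves only by the shell command python3 -m crank 'ROWS' [FORCE]. ROWS is JSON, a list of rows, each a list of 3 entries, a list of its own where there are three numbers: the opening, from -1 (shut) to 1 (fully open), then the shift along the tool's x, y, z normalised to -1 to 1, where 1 is 80 mm, then the turn, a rotation vector about the tool's x, y, z normalised to -1 to 1, where 1 is pi/4 rad. In form: [[jaw, [tx, ty, tz], [ax, ay, az]], ...]. A call has exactly 5 rows; each row shifts and turns the commanded pose from where the row before left it, along the tool's axes as they then stand; what a row does not reach is not made up. A row lasts 1/10 s, in which the tool goes at most 50 mm and 8.59 degrees, less where a joint would pass 70% of its speed; a pose out of reach is approached as far as the arm can. A call with a number of a shift or a turn outside -1 to 1 is refused whole. A call with a gripper value outside its range is refused whole. The fingers move at their own pace and stop on an object; FORCE is the grip in N (left out, the last holds). Time passes only in rows, so rows that do not move let the fingers close, or fill a call up. It gives the time, the measured TCP pose, the force and the opening at its end, in the units of the state.
- manip.get_obs(): the state, without advancing time (a new reading comes with each control period).
- manip.camera(name): name is "scene" or "top"; returns the picture (384x512x3 uint8, blue, green, red); there is no depth.
- manip.camera_info(name): a dict with "K" (3x3 intrinsics, pixels), "camera_from_world" (4x4, takes a point from world to camera coordinates). Camera axes: x right, y down, z forward; pixel columns grow to the right and rows downward; lengths in m; the calibration is good to about 2 mm. A picture is of the moment at which its call begins. camera_info takes no time and is no camera call.
- manip.hand_in(): hands the job in, once; it reports no verdict.
The state is a dict: "clock": time; "joint_pos": joint angles; "joint_velocities": joint speeds; "tau": joint torques, N m; "position": TCP position; "ee_rot": TCP orientation; "ft_force": force on the tool from outside, world axes, zero at the start; "torque": the same for the moment, N m; "grip_width": opening from 0.0 (shut) to 1.0 (fully open).
Only numpy, scipy, OpenCV 4.12 (cv2) and the standard library are available. Lean on these libraries where they do the work, as an engineer would, in place of code of your own. Each camera call takes 0.05 s, during which the arm holds its last target.

## Working session

There is one attempt and no reset: what is moved stays moved. The work goes in short steps, Python scripts to look and compute and a shell command to move; the robot and the scene stay as the last step left them, time stands still between calls to the robot, and variables do not carry over. Pictures are saved under pics/ and viewed, and the job is handed in when it is done.

```bash
mkdir -p pics; python3 - <<'E'
from workcell import manip
import cv2
for n in("scene","top"):
    cv2.imwrite(f"pics/{n}0.png",manip.camera(n)); i=manip.camera_info(n); print(i)
o=manip.get_obs(); print(o)
E
```

```text
{'K': array([[375.98901712,   0.        , 252.10309262],
       [  0.        , 375.98901712, 189.99282145],
       [  0.        ,   0.        ,   1.        ]]), 'camera_from_world': array([[ 0.67422828, -0.73814334, -0.02367766, -0.37200261],
       [-0.40332631, -0.34116657, -0.84907789,  0.39444407],
       [ 0.61866316,  0.58202215, -0.52773678,  0.50545888],
       [ 0.        ,  0.        ,  0.        ,  1.        ]])}
{'K': array([[367.59144396,   0.        , 265.6843552 ],
       [  0.        , 367.59144396, 191.98636942],
       [  0.        ,   0.        ,   1.        ]]), 'camera_from_world': array([[ 0.02359791, -0.9996209 ,  0.01418428,  0.0616398 ],
       [-0.99949216, -0.02389404, -0.02108319,  0.63352442],
       [ 0.02141411, -0.01367955, -0.9996771 ,  1.1684256 ],
       [ 0.        ,  0.        ,  0.        ,  1.        ]])}
{'clock': 0.1, 'joint_pos': array([-1.14260148,  0.332819  , -0.06466893,  1.46086318,  0.02158877,
        1.34991755, -0.08848708]), 'joint_velocities': array([ 5.45583748e-05, -7.93544618e-04,  1.58826840e-04, -2.24222818e-03,
        1.06149278e-03, -1.38743987e-03, -5.66363886e-04]), 'tau': array([ 2.45443844e-03, -6.26748848e+01,  4.94593859e-02, -3.92425418e+01,
        1.63958583e-02,  7.01422192e-03,  3.07654454e-05]), 'position': array([0.27217859, 0.56227101, 0.25258616]), 'ee_rot': array([ 2.23493499e-01,  9.74705199e-01, -6.45552702e-04, -1.17590810e-04]), 'ft_force': array([-0.37732166,  0.28239074, -0.67946496]), 'torque': array([-0.03285588,  0.02707018,  0.00264736]), 'grip_width': 0.9982539134402468}
```

View pics/scene0.png

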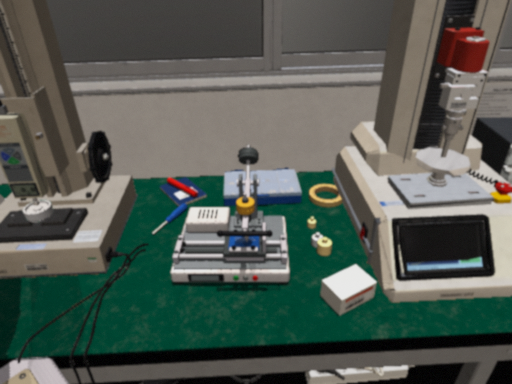

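View pics/top0.png

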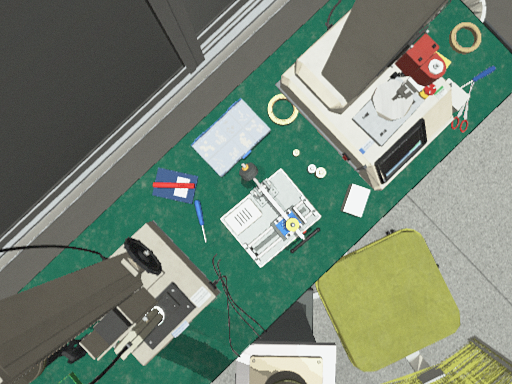

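```bash
python3 - <<'E'
import cv2
a=cv2.imread("pics/top0.png"); cv2.imwrite("pics/t1.png",cv2.resize(a[140:290,190:390],None,fx=4,fy=4,interpolation=cv2.INTER_CUBIC))
a=cv2.imread("pics/scene0.png"); cv2.imwrite("pics/s1.png",cv2.resize(a[140:300,150:350],None,fx=4,fy=3.75,interpolation=cv2.INTER_CUBIC))
E
```

```text
(no output)
```

View pics/t1.png

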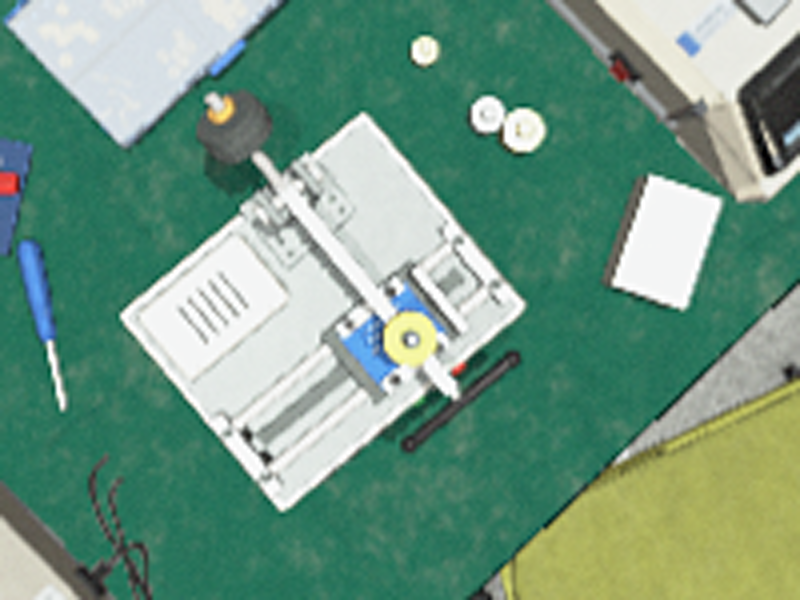

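View pics/s1.png

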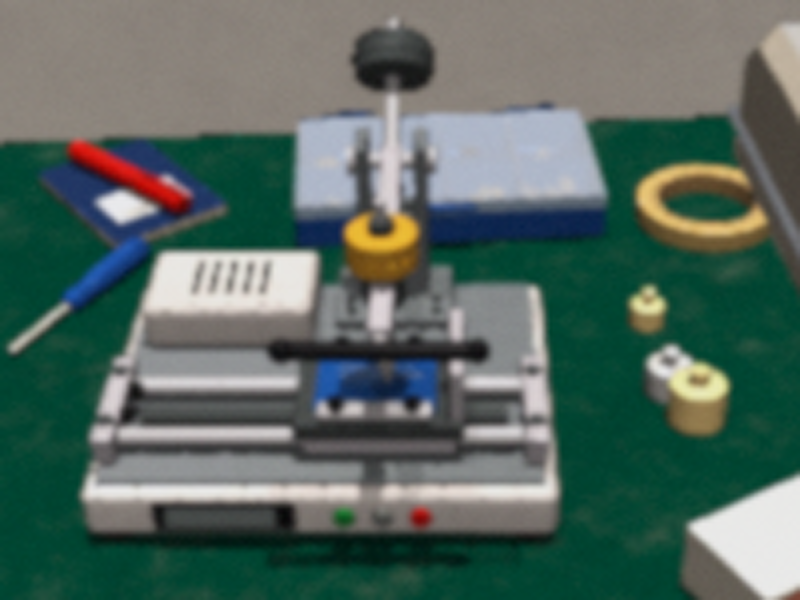

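```bash
cat > h.py <<'E'
import numpy as np
from workcell import manip
def ray(n,u,v,z):
    i=manip.camera_info(n);K=i["K"];T=i["camera_from_world"];R=T[:3,:3];t=T[:3,3]
    c=-R.T@t; d=R.T@np.linalg.solve(K,[u,v,1]); return c+d*(z-c[2])/d[2]
def proj(n,p):
    i=manip.camera_info(n); q=i["camera_from_world"]@np.r_[p,1]; q=i["K"]@q[:3]; return q[:2]/q[2]
E
python3 - <<'E'
from h import *
L=np.array([[115,-90],[-85,-90],[-85,160],[115,160]])/1000
px=[(365,113),(525,303),(283,510),(122,317)]
W=np.array([ray("top",190+u/4,140+v/4,.045)[:2] for u,v in px])
lc,wc=L.mean(0),W.mean(0)
U,S,V=np.linalg.svd((L-lc).T@(W-wc)); R=(U@V).T
t=wc-R@lc; print("yaw",np.degrees(np.arctan2(R[1,0],R[0,0])),"det",np.linalg.det(R),t,"res",(L@R.T+t-W)*1000)
for u,v in [(517,357),(407,446)]:
    w=ray("top",190+u/4,140+v/4,.145); print(w,(w[:2]-t)@R*1000)
P=lambda x,y,z:np.r_[R@[x,y]+t,z]
for n,p in dict(bar=(-.09,0,.145),barL=(-.09,.05,.145),barR=(-.09,-.05,.145)).items(): print(n,P(*p),proj("scene",P(*p)),proj("top",P(*p)))
# plate guess: find carriage: plate right side seen in crops
for u,v in [(413,268),(463,330)]:
    w=ray("top",190+u/4,140+v/4,.106); print("plate",(w[:2]-t)@R*1000)
np.savez("pose.npz",R=R,t=t)
from scipy.spatial.transform import Rotation as Ro
print(Ro.from_quat(manip.get_obs()["ee_rot"]).as_matrix())
E
```

```text
yaw 41.47186443015464 det 1.0000000000000007 [0.56432267 0.02275463] res [[ 4.40113007  0.72986359]
 [-1.43682029 -4.62983233]
 [-3.73371531 -0.54349473]
 [ 0.76940553  4.44346347]]
[ 0.52752224 -0.0748197   0.145     ] [-92.19267686 -48.73942367]
[0.46336503 0.0013555  0.145     ] [-89.81726368  50.82546174]
bar [ 0.49688738 -0.03684807  0.145     ] [245.14960909 233.90383378] [305.56809529 239.84878383]
barL [0.46377477 0.00061598 0.145     ] [218.92498613 234.12412009] [292.0159197  251.35952096]
barR [ 0.52999999 -0.07431212  0.145     ] [271.47120713 233.68273288] [319.08830661 228.36519602]
plate [  0.10449466 -35.2780529 ]
plate [-58.06280398 -34.01310502]
[[-9.00101284e-01  4.35680399e-01 -5.17786413e-04]
 [ 4.35680702e-01  9.00100478e-01 -1.20588559e-03]
 [-5.93209156e-05 -1.31100871e-03 -9.99999139e-01]]
```

```bash
python3 - <<'E'
from h import *
import cv2
print(proj("top",[.272,.563,.253]),proj("scene",[.272,.563,.253]))
for p in [(215,290),(150,222),(60,290),(95,345),(215,260)]: print(p,ray("top",*p,.1))
a=cv2.imread("pics/top0.png"); cv2.imwrite("pics/t2.png",cv2.resize(a[200:,:360],None,fx=2.2,fy=2.2,interpolation=cv2.INTER_CUBIC))
d=np.load("pose.npz");R,t=d["R"],d["t"]
from scipy.spatial.transform import Rotation as Ro
z=np.r_[R@[1,0],0]
o=manip.get_obs();R0=Ro.from_quat(o["ee_rot"])
for tilt in (50,):
  b=np.radians(tilt); tz=z*np.sin(b)+np.array([0,0,-np.cos(b)])
  yl=np.r_[R@[0,1],0]
  for s in(1,-1):
    ty=s*yl; M=np.c_[np.cross(ty,tz),ty,tz]
    print("tz",tz,(R0.inv()*Ro.from_matrix(M)).as_rotvec()/(np.pi/4))
    ya=ty; tx=ty; M=np.c_[tx,np.cross(tz,tx),tz]
    print(" jaw vertical",(R0.inv()*Ro.from_matrix(M)).as_rotvec()/(np.pi/4))
E
```

```text
[ 68.0785225  329.93969751] [-12.23735215 137.07333864]
(215, 290) [0.34031922 0.21908514 0.1       ]
(150, 222) [0.53408734 0.41388935 0.1       ]
(60, 290) [0.33128053 0.66783797 0.1       ]
(95, 345) [0.17496636 0.56169081 0.1       ]
(215, 260) [0.42751814 0.22139684 0.1       ]
tz [ 0.57398256  0.50731461 -0.64278761] [-0.65196238 -0.97814428 -1.39444302]
 jaw vertical [-1.0977941  -0.21966695  0.47206695]
tz [ 0.57398256  0.50731461 -0.64278761] [-1.08328641  0.72204275  2.32065072]
 jaw vertical [ 0.29897856 -1.49415689 -3.19880343]
```

View pics/t2.png

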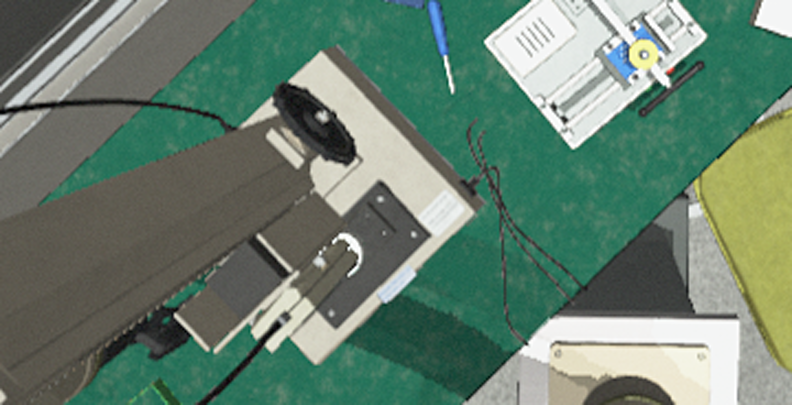

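```bash
python3 - <<'E'
import cv2
a=cv2.imread("pics/scene0.png"); cv2.imwrite("pics/s2.png",cv2.resize(a[:,:200],None,fx=3,fy=1.56*1,interpolation=cv2.INTER_CUBIC) if 0 else cv2.resize(a[80:280,:200],None,fx=3,fy=3,interpolation=cv2.INTER_CUBIC))
a=cv2.imread("pics/top0.png"); cv2.imwrite("pics/t3.png",cv2.resize(a[260:,:190],None,fx=4,fy=4,interpolation=cv2.INTER_CUBIC))
E
```

```text
(no output)
```

View pics/s2.png

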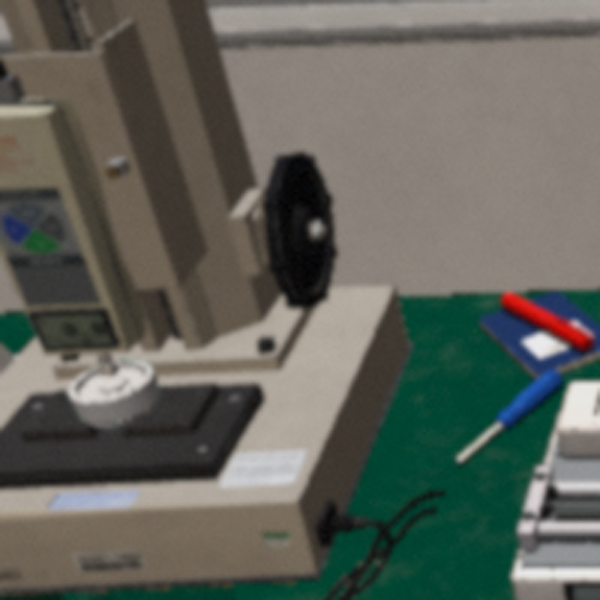

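View pics/t3.png

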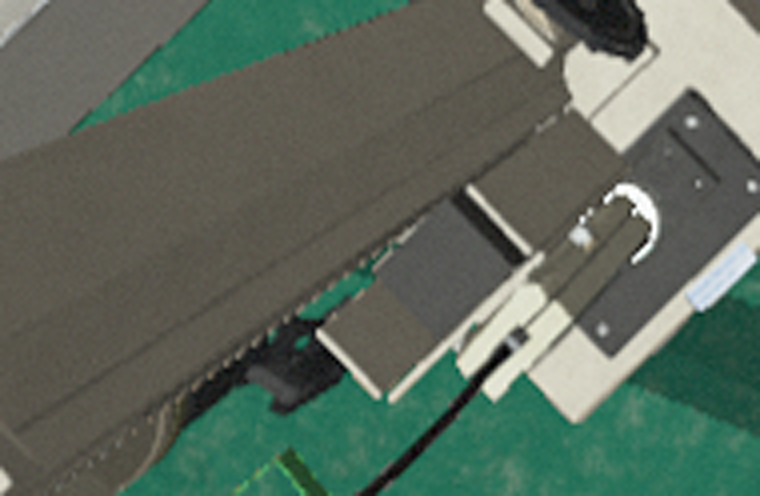

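```bash
python3 - <<'E'
from h import *
for name,p in dict(panelBR=(45,196.5),panelTR=(20,116),boxTR=(48,87)).items():
  for z in (.12,.15,.2,.25,.3,.35,.4,.45,.5,.55,.6):
    w=ray("scene",*p,z); q=proj("top",w); print(name,z,w[:2].round(3),"t3:",((q-[0,260])*4).round(0), "n",(w[0]*.67+w[1]*.74).round(3))
E
```

```text
panelBR 0.12 [0.312 0.444] t3: [540. 161.] n 0.537
panelBR 0.15 [0.298 0.388] t3: [606. 194.] n 0.487
panelBR 0.2 [0.276 0.295] t3: [723. 254.] n 0.403
panelBR 0.25 [0.253 0.202] t3: [854. 320.] n 0.319
panelBR 0.3 [0.23  0.109] t3: [999. 393.] n 0.235
panelBR 0.35 [0.207 0.017] t3: [1161.  476.] n 0.151
panelBR 0.4 [ 0.185 -0.076] t3: [1344.  569.] n 0.067
panelBR 0.45 [ 0.162 -0.169] t3: [1552.  674.] n -0.017
panelBR 0.5 [ 0.139 -0.262] t3: [1790.  795.] n -0.1
panelBR 0.55 [ 0.117 -0.355] t3: [2065.  935.] n -0.184
panelBR 0.6 [ 0.094 -0.447] t3: [2388. 1099.] n -0.268
panelTR 0.12 [0.482 1.076] t3: [-346.  -99.] n 1.119
panelTR 0.15 [0.458 0.98 ] t3: [-248.  -56.] n 1.032
panelTR 0.2 [0.417 0.82 ] t3: [-72.  21.] n 0.886
panelTR 0.25 [0.376 0.66 ] t3: [123. 107.] n 0.741
panelTR 0.3 [0.336 0.501] t3: [340. 201.] n 0.596
panelTR 0.35 [0.295 0.341] t3: [583. 307.] n 0.45
panelTR 0.4 [0.254 0.182] t3: [857. 427.] n 0.305
panelTR 0.45 [0.214 0.022] t3: [1167.  562.] n 0.159
panelTR 0.5 [ 0.173 -0.138] t3: [1522.  717.] n 0.014
panelTR 0.55 [ 0.132 -0.297] t3: [1932.  896.] n -0.132
panelTR 0.6 [ 0.091 -0.457] t3: [2412. 1106.] n -0.277
boxTR 0.12 [0.705 1.368] t3: [-750. -422.] n 1.485
boxTR 0.15 [0.667 1.254] t3: [-637. -368.] n 1.375
boxTR 0.2 [0.603 1.063] t3: [-434. -270.] n 1.191
boxTR 0.25 [0.538 0.873] t3: [-210. -161.] n 1.006
boxTR 0.3 [0.474 0.682] t3: [ 40. -40.] n 0.822
boxTR 0.35 [0.41  0.492] t3: [319.  95.] n 0.638
boxTR 0.4 [0.345 0.301] t3: [633. 248.] n 0.454
boxTR 0.45 [0.281 0.11 ] t3: [990. 421.] n 0.27
boxTR 0.5 [ 0.217 -0.08 ] t3: [1399.  618.] n 0.086
boxTR 0.55 [ 0.152 -0.271] t3: [1871.  847.] n -0.098
boxTR 0.6 [ 0.088 -0.461] t3: [2423. 1115.] n -0.283
```

```bash
python3 -m crank '[[-1,[0.1,-0.4,-0.3],[0,0,0]],[-1,[0.1,-0.4,-0.3],[0,0,0]],[-1,[0.1,-0.4,-0.3],[0,0,0]],[-1,[0.1,-0.2,-0.5],[0,0,0]],[-1,[0,-0.1,-0.6],[0,0,0]]]' 20
```

```text
clock: 0.6
position: [0.1893, 0.467, 0.4138]
ee_rot: [0.223, 0.975, -0.001, -0.0]
ft_force: [0.1, 2.0, 1.4]
grip_width: 0.147
```

```bash
python3 -m crank '[[-1,[-0.4,-0.3,0],[0,0,0]],[-1,[-0.5,-0.28,0],[0,0,0]],[-1,[-0.5,-0.28,0],[0,0,0]],[-1,[-0.5,-0.28,0],[0,0,0]],[-1,[-0.5,-0.28,0],[0,0,0]]]'
cat >> h.py <<'E'
from scipy.spatial.transform import Rotation as Ro
d=np.load("pose.npz");TR,Tt=d["R"],d["t"]
def P(x,y,z): return np.r_[TR@[x/1e3,y/1e3]+Tt,z/1e3]
def L(w): w=np.asarray(w); return np.r_[(w[:2]-Tt)@TR,w[2]]*1e3
def M(tilt):
    b=np.radians(tilt); z=np.r_[TR@[1,0],0]; tz=z*np.sin(b)+np.array([0,0,-np.cos(b)]); tx=np.r_[TR@[0,1],0]
    return Ro.from_matrix(np.c_[tx,np.cross(tz,tx),tz])
def plan(tgt,tilt,n):
    "per-row entries for n equal rows from the current pose"
    o=manip.get_obs();R0=Ro.from_quat(o["ee_rot"]);p=o["position"]
    rv=(R0.inv()*M(tilt)).as_rotvec()
    for k in range(n):
        Rk=R0*Ro.from_rotvec(rv*k/n)
        print((Rk.inv().apply((np.asarray(tgt)-p)/n)/.08).round(3),(rv/n/(np.pi/4)).round(3), "mm",np.linalg.norm((np.asarray(tgt)-p)/n)*1e3)
    print("now local",L(p).round(1),"q",o["joint_pos"].round(2),"F",o["ft_force"].round(1),"t",o["clock"])
E
python3 -c "
from h import *
plan([.40,-.12,.33],50,8)"
```

```text
clock: 1.1
position: [0.3152, 0.2808, 0.4131]
ee_rot: [0.223, 0.975, 0.0, -0.0]
ft_force: [0.9, 0.5, 0.2]
grip_width: 0.005
[-0.392 -0.506  0.13 ] [-0.137 -0.028  0.059] mm 52.2476658720407
[-0.413 -0.499  0.084] [-0.137 -0.028  0.059] mm 52.2476658720407
[-0.435 -0.486  0.041] [-0.137 -0.028  0.059] mm 52.2476658720407
[-0.456 -0.467 -0.001] [-0.137 -0.028  0.059] mm 52.2476658720407
[-0.478 -0.443 -0.04 ] [-0.137 -0.028  0.059] mm 52.2476658720407
[-0.499 -0.415 -0.076] [-0.137 -0.028  0.059] mm 52.2476658720407
[-0.519 -0.381 -0.108] [-0.137 -0.028  0.059] mm 52.2476658720407
[-0.539 -0.343 -0.135] [-0.137 -0.028  0.059] mm 52.2476658720407
now local [-15.8 358.3 413.1] q [-0.98 -0.16  0.12  1.66  0.02  1.64  0.26] F [0.9 0.5 0.2] t 1.1
```

```bash
python3 -m crank '[[-1,[-0.4,-0.45,0.12],[-0.13,-0.03,0.06]],[-1,[-0.4,-0.45,0.08],[-0.13,-0.03,0.06]],[-1,[-0.4,-0.45,0.04],[-0.13,-0.03,0.06]],[-1,[-0.42,-0.44,0],[-0.13,-0.03,0.06]],[-1,[-0.44,-0.42,-0.04],[-0.13,-0.03,0.06]]]'
python3 -c "
from h import *
plan([.40,-.12,.30],50,5)"
```

```text
clock: 1.6
position: [0.3465, 0.1333, 0.3867]
ee_rot: [0.29, 0.943, 0.151, 0.063]
ft_force: [0.3, 0.1, -0.4]
grip_width: -0.001
[-0.461 -0.497  0.075] [-0.137 -0.029  0.057] mm 54.60461978073355
[-0.482 -0.482  0.033] [-0.137 -0.029  0.057] mm 54.60461978073355
[-0.503 -0.462 -0.006] [-0.137 -0.029  0.057] mm 54.60461978073355
[-0.523 -0.436 -0.043] [-0.137 -0.029  0.057] mm 54.60461978073355
[-0.544 -0.406 -0.076] [-0.137 -0.029  0.057] mm 54.60461978073355
now local [-90.  227.1 386.7] q [-0.42 -0.49  0.04  1.98 -0.14  1.36  0.61] F [ 0.3  0.1 -0.4] t 1.6
```

```bash
python3 -m crank '[[-1,[-0.44,-0.45,0.1],[-0.06,-0.03,0.06]],[-1,[-0.46,-0.42,0.1],[-0.06,-0.03,0.06]],[-1,[-0.48,-0.4,0.1],[-0.06,-0.03,0.06]],[-1,[-0.5,-0.36,0.1],[-0.06,-0.03,0.06]],[-1,[-0.5,-0.3,0.1],[-0.06,-0.03,0.06]]]'
python3 -c "
from h import *
plan(P(-150,0,230),45,5)"
```

```text
clock: 2.1
position: [0.4104, -0.0552, 0.3101]
ee_rot: [0.383, 0.885, 0.235, 0.122]
ft_force: [0.6, -0.0, 0.6]
grip_width: 0.0
[-0.102 -0.07   0.196] [-0.063  0.004  0.01 ] mm 18.545257462764518
[-0.104 -0.079  0.192] [-0.063  0.004  0.01 ] mm 18.545257462764518
[-0.105 -0.087  0.188] [-0.063  0.004  0.01 ] mm 18.545257462764518
[-0.106 -0.096  0.183] [-0.063  0.004  0.01 ] mm 18.545257462764518
[-0.107 -0.104  0.177] [-0.063  0.004  0.01 ] mm 18.545257462764518
now local [-166.9   43.5  310.1] q [-0.   -0.41  0.28  2.14 -0.36  1.11  1.14] F [ 0.6 -0.   0.6] t 2.1
```

```bash
python3 -c "
from h import *
plan(P(-176,-20,175),45,5)"
```

```text
[-0.146 -0.197  0.282] [-0.063  0.004  0.01 ] mm 29.914103759298982
[-0.149 -0.21   0.271] [-0.063  0.004  0.01 ] mm 29.914103759298982
[-0.151 -0.222  0.26 ] [-0.063  0.004  0.01 ] mm 29.914103759298982
[-0.154 -0.234  0.248] [-0.063  0.004  0.01 ] mm 29.914103759298982
[-0.156 -0.245  0.236] [-0.063  0.004  0.01 ] mm 29.914103759298982
now local [-166.9   43.5  310.1] q [-0.   -0.41  0.28  2.14 -0.36  1.11  1.14] F [ 0.6 -0.   0.6] t 2.1
```

```bash
python3 -m crank '[[-1,[-0.15,-0.2,0.28],[-0.063,0,0.01]],[-1,[-0.15,-0.21,0.27],[-0.063,0,0.01]],[-1,[-0.15,-0.22,0.26],[-0.063,0,0.01]],[-1,[-0.15,-0.23,0.25],[-0.063,0,0.01]],[-1,[-0.15,-0.24,0.24],[-0.063,0,0.01]]]'
python3 -c "
from h import *
import cv2
plan(P(-126,-20,125),45,5)
for n in ('scene','top'): cv2.imwrite(f'pics/{n}2.png',manip.camera(n))"
```

```text
clock: 2.6
position: [0.4462, -0.1067, 0.1758]
ee_rot: [0.381, 0.842, 0.345, 0.164]
ft_force: [1.7, 1.5, -0.9]
grip_width: 0.003
[-0.    -0.004  0.175] [-0.     0.004  0.001] mm 14.006010146123998
[-0.001 -0.004  0.175] [-0.     0.004  0.001] mm 14.006010146123998
[-0.001 -0.004  0.175] [-0.     0.004  0.001] mm 14.006010146123998
[-0.002 -0.004  0.175] [-0.     0.004  0.001] mm 14.006010146123998
[-0.002 -0.004  0.175] [-0.     0.004  0.001] mm 14.006010146123998
now local [-174.2  -18.8  175.8] q [-0.16 -0.1   0.77  2.3  -0.91  0.92  1.92] F [ 1.7  1.5 -0.9] t 2.6
```

View pics/scene2.png

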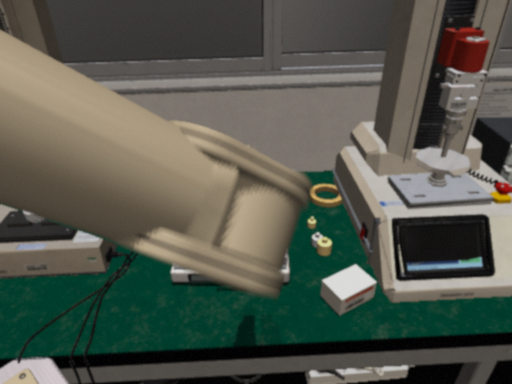

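View pics/top2.png

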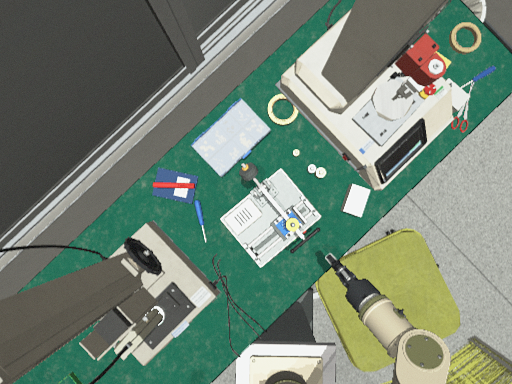

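```bash
python3 -m crank '[[-1,[0,0,0.18],[0,0,0]],[-1,[0,0,0.18],[0,0,0]],[-1,[0,0,0.18],[0,0,0]],[-1,[0,0,0.18],[0,0,0]],[-1,[0,0,0.15],[0,0,0]]]'
python3 -c "
from h import *
import cv2
plan(P(-126,-20,125),45,5)
a=manip.camera('top'); cv2.imwrite('pics/t4.png',cv2.resize(a[140:290,230:390],None,fx=4,fy=4,interpolation=cv2.INTER_CUBIC))"
```

```text
clock: 3.2
position: [0.484, -0.0725, 0.1278]
ee_rot: [0.381, 0.842, 0.345, 0.161]
ft_force: [-0.0, -0.4, 0.3]
grip_width: 0.002
[-0.004 -0.01   0.   ] [-0.001  0.003  0.001] mm 0.8508633708799477
[-0.005 -0.01   0.   ] [-0.001  0.003  0.001] mm 0.8508633708799477
[-0.005 -0.01   0.   ] [-0.001  0.003  0.001] mm 0.8508633708799477
[-0.005 -0.01   0.   ] [-0.001  0.003  0.001] mm 0.8508633708799477
[-0.005 -0.01   0.   ] [-0.001  0.003  0.001] mm 0.8508633708799477
now local [-123.3  -18.2  127.8] q [-0.22  0.07  0.75  2.32 -1.16  0.87  2.08] F [-0.  -0.4  0.3] t 3.2
```

View pics/t4.png

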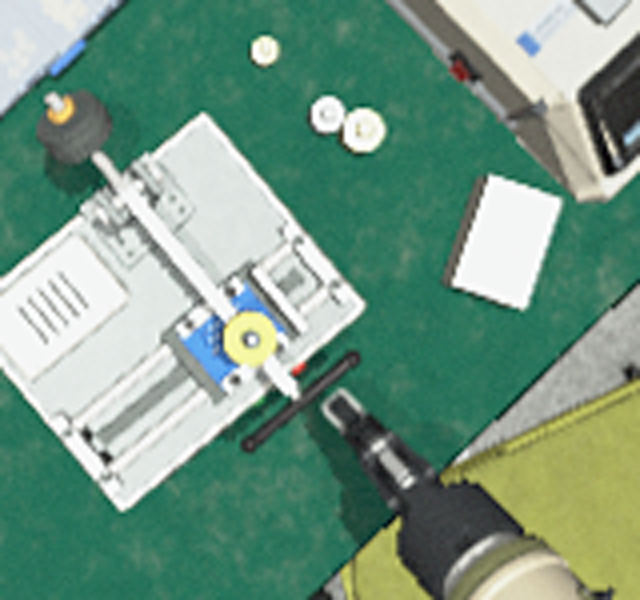

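```bash
python3 -m crank '[[-1,[0,0.04,0.06],[0,0,0]],[-1,[0,0.04,0.05],[0,0,0]],[-1,[0,0.04,0],[0,0,0]],[-1,[0,0.04,0],[0,0,0]],[-1,[0,0.03,0],[0,0,0]]]'
python3 -c "
from h import *
plan(P(-126,-20,125),45,1)
th=np.arange(0,1.3,.053)
for k in range(24):
  dx=190*(np.cos(th[k])-np.cos(th[k+1]));dz=190*(np.sin(th[k+1])-np.sin(th[k])); print(k,round(th[k+1],2),((dx+dz)*.707/80).round(3),((dx-dz)*.707/80).round(3))
"
```

```text
clock: 3.75
position: [0.4965, -0.063, 0.1321]
ee_rot: [0.381, 0.842, 0.345, 0.163]
ft_force: [-0.3, -0.3, -0.1]
grip_width: 0.0
[-0.009 -0.226 -0.1  ] [-0.004  0.017  0.003] mm 19.762210255205375
now local [-107.6  -19.3  132.1] q [-0.25  0.07  0.73  2.3  -1.17  0.84  2.05] F [-0.3 -0.3 -0.1] t 3.75
0 0.05 0.091 -0.087
1 0.11 0.096 -0.082
2 0.16 0.1 -0.076
3 0.21 0.104 -0.071
4 0.26 0.107 -0.065
5 0.32 0.111 -0.06
6 0.37 0.114 -0.054
7 0.42 0.116 -0.048
8 0.48 0.119 -0.041
9 0.53 0.121 -0.035
10 0.58 0.123 -0.029
11 0.64 0.124 -0.022
12 0.69 0.125 -0.015
13 0.74 0.126 -0.009
14 0.8 0.126 -0.002
15 0.85 0.126 0.005
16 0.9 0.125 0.011
17 0.95 0.125 0.018
18 1.01 0.123 0.024
19 1.06 0.122 0.031
20 1.11 0.12 0.037
21 1.17 0.118 0.044
22 1.22 0.116 0.05
23 1.27 0.113 0.056
```

```bash
python3 -m crank '[[-1,[0,0.09,-0.09],[0,0,0]],[-1,[0,0.1,-0.08],[0,0,0]],[-1,[0,0.1,-0.08],[0,0,0]],[-1,[0,0.1,-0.07],[0,0,0]],[-1,[0,0.11,-0.07],[0,0,0]]]'
python3 -c "
from h import *
plan(P(-126,-20,125),45,1)
import cv2
a=manip.camera('top'); cv2.imwrite('pics/t5.png',cv2.resize(a[140:290,230:390],None,fx=4,fy=4,interpolation=cv2.INTER_CUBIC))"
```

```text
clock: 4.25
position: [0.5002, -0.0591, 0.1818]
ee_rot: [0.382, 0.842, 0.344, 0.162]
ft_force: [-3.3, -2.2, 0.2]
grip_width: 0.0
[-0.009 -0.71   0.295] [-0.005  0.017  0.002] mm 61.55080347554261
now local [-102.3  -18.9  181.8] q [-0.27 -0.06  0.71  2.26 -0.98  0.83  1.82] F [-3.3 -2.2  0.2] t 4.25
```

View pics/t5.png

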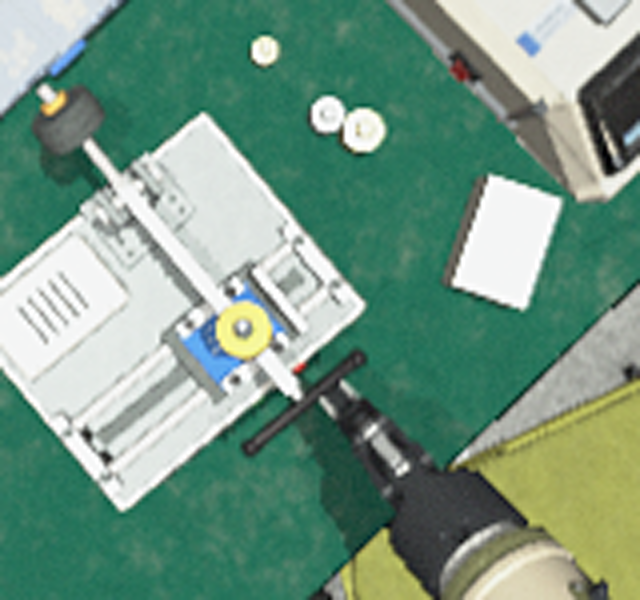

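```bash
python3 -c "
from h import *
import cv2
a=manip.camera('top'); cv2.imwrite('pics/t6.png',cv2.resize(a[215:275,270:350],None,fx=10,fy=10,interpolation=cv2.INTER_CUBIC))
for th in (0,.05,.1,.15,.2,.25,.3):
  print(th,[((proj('top',P(100-190*np.cos(th),y,145+190*np.sin(th)))-[270,215])*10).round(0) for y in (-50,50)], ((proj('top',P(100-130*np.cos(th)-45*np.sin(th),0,145+130*np.sin(th)+45*np.cos(th)))-[270,215])*10).round(0))
o=manip.get_obs();print(((proj('top',o['position']+.022*Ro.from_quat(o['ee_rot']).as_matrix()[:,2])-[270,215])*10))
print(o['ft_force'])
print(cv2.imwrite('pics/s6.png',manip.camera('scene')))
"
```

```text
0 [array([491., 134.]), array([220., 364.])] [232.  96.]
0.05 [array([496., 136.]), array([223., 368.])] [240. 104.]
0.1 [array([500., 136.]), array([224., 371.])] [246. 110.]
0.15 [array([502., 136.]), array([224., 372.])] [252. 116.]
0.2 [array([504., 134.]), array([223., 372.])] [257. 121.]
0.25 [array([505., 130.]), array([221., 371.])] [261. 125.]
0.3 [array([504., 126.]), array([218., 369.])] [264. 128.]
[409.84757883 199.60757962]
[-0.73330132 -1.80642864 -0.18609702]
True
```

View pics/t6.png

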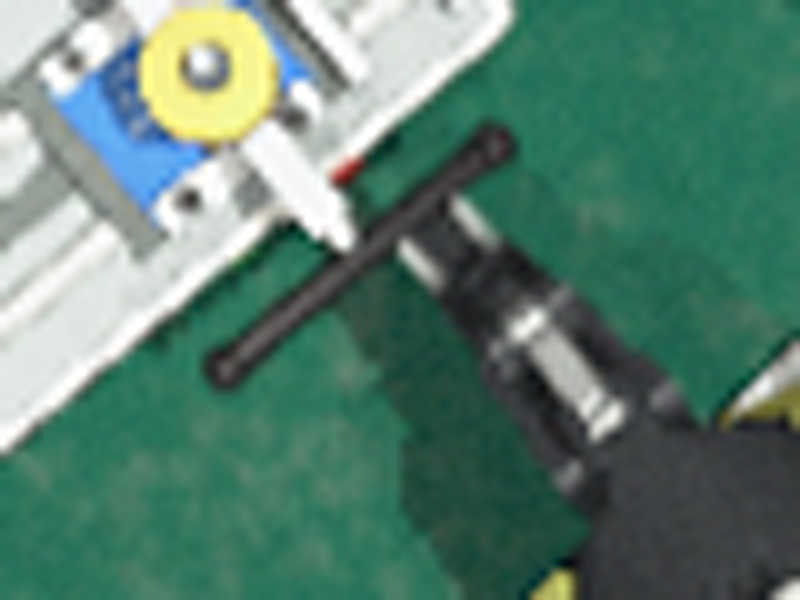

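View pics/s6.png

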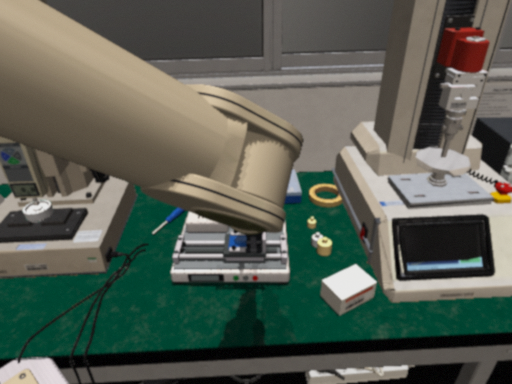

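```bash
python3 -m crank '[[-1,[0,0.11,-0.06],[0,0,0]],[-1,[0,0.115,-0.055],[0,0,0]],[-1,[0,0.115,-0.05],[0,0,0]],[-1,[0,0.12,-0.04],[0,0,0]],[-1,[0,0.12,-0.035],[0,0,0]]]'
python3 -c "
from h import *
plan(P(-126,-20,125),45,1)
"
python3 -m crank '[[-1,[0,0.123,-0.03],[0,0,0]],[-1,[0,0.124,-0.022],[0,0,0]],[-1,[0,0.125,-0.015],[0,0,0]],[-1,[0,0.126,-0.01],[0,0,0]],[-1,[0,0.126,0],[0,0,0]]]'
python3 -c "
from h import *
plan(P(-126,-20,125),45,1)
import cv2
a=manip.camera('top'); cv2.imwrite('pics/t7.png',cv2.resize(a[140:290,230:390],None,fx=4,fy=4,interpolation=cv2.INTER_CUBIC))"
```

```text
clock: 4.9
position: [0.5148, -0.0451, 0.2277]
ee_rot: [0.381, 0.842, 0.345, 0.162]
ft_force: [-0.4, -0.9, -1.0]
grip_width: 0.002
[-0.015 -1.294  0.525] [-0.005  0.016  0.003] mm 111.73284453875148
now local [-82.1 -18.1 227.7] q [-0.28 -0.13  0.64  2.2  -0.86  0.83  1.63] F [-0.4 -0.9 -1. ] t 4.9
clock: 5.4
position: [0.5383, -0.0241, 0.2676]
ee_rot: [0.381, 0.842, 0.345, 0.162]
ft_force: [-0.1, -0.6, 0.1]
grip_width: 0.003
[-0.015 -1.925  0.601] [-0.005  0.015  0.003] mm 161.35030360050047
now local [-50.5 -17.9 267.6] q [-0.29 -0.15  0.58  2.13 -0.79  0.84  1.48] F [-0.1 -0.6  0.1] t 5.4
```

View pics/t7.png

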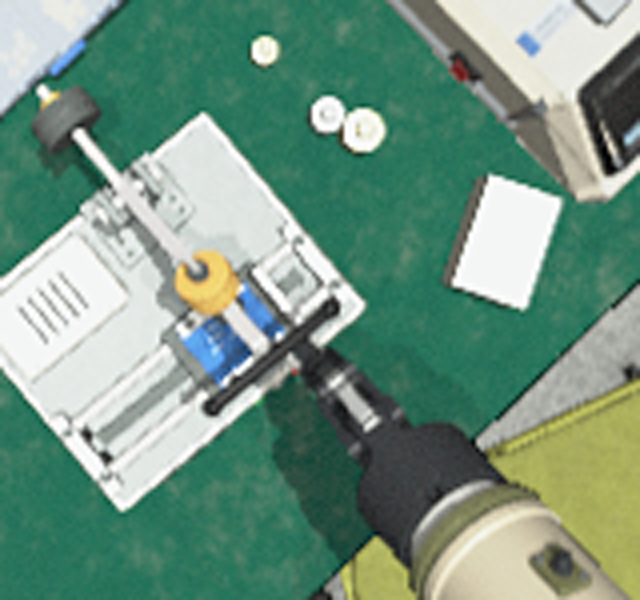

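```bash
python3 -m crank '[[-1,[0,0.126,0.005],[0,0,0]],[-1,[0,0.125,0.01],[0,0,0]],[-1,[0,0.125,0.02],[0,0,0]],[-1,[0,0.123,0.024],[0,0,0]],[-1,[0,0.122,0.03],[0,0,0]]]'
python3 -c "
from h import *
plan(P(-126,-20,125),45,1)
import cv2
a=manip.camera('top'); cv2.imwrite('pics/t8.png',cv2.resize(a[140:290,230:390],None,fx=4,fy=4,interpolation=cv2.INTER_CUBIC))"
```

```text
clock: 5.95
position: [0.5689, 0.0028, 0.2981]
ee_rot: [0.381, 0.842, 0.345, 0.162]
ft_force: [0.4, -0.5, 0.7]
grip_width: 0.0
[-0.012 -2.556  0.511] [-0.004  0.016  0.004] mm 208.49373827003544
now local [ -9.8 -17.9 298.1] q [-0.32 -0.13  0.53  2.05 -0.76  0.84  1.36] F [ 0.4 -0.5  0.7] t 5.95
```

View pics/t8.png

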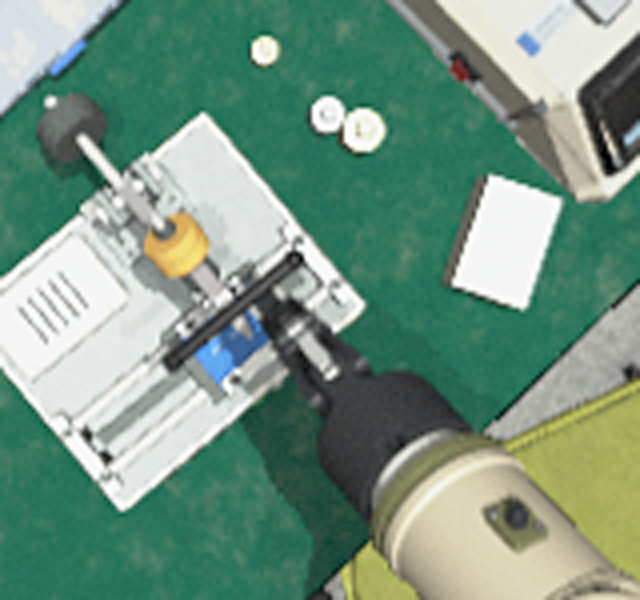

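```bash
python3 -m crank '[[-1,[0,0.12,0.037],[0,0,0]],[-1,[0,0.118,0.044],[0,0,0]],[-1,[0,0.1,0.045],[0,0,0]],[-1,[0,0,0],[0,0,0]],[-1,[0,0,0],[0,0,0]]]'
python3 -c "
from h import *
plan(P(-126,-20,125),45,1)
import cv2
a=manip.camera('top'); cv2.imwrite('pics/t9.png',cv2.resize(a[140:290,230:390],None,fx=4,fy=4,interpolation=cv2.INTER_CUBIC))"
```

```text
clock: 6.5
position: [0.588, 0.0197, 0.3092]
ee_rot: [0.381, 0.842, 0.345, 0.162]
ft_force: [0.1, 0.3, -0.1]
grip_width: -0.0
[-0.012 -2.879  0.387] [-0.005  0.016  0.004] mm 232.40053704873228
now local [ 15.7 -18.  309.2] q [-0.33 -0.1   0.5   2.01 -0.75  0.83  1.31] F [ 0.1  0.3 -0.1] t 6.5
```

View pics/t9.png

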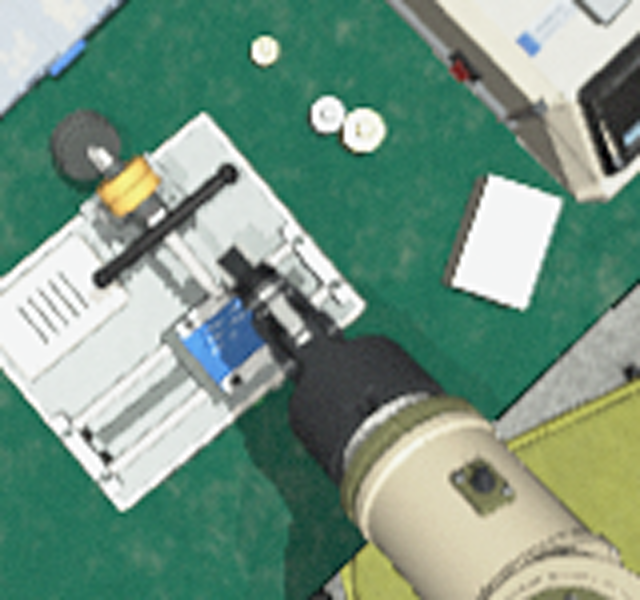

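```bash
python3 -c "
from h import *
plan(P(-90,-62,290),30,5)"
```

```text
[-0.111 -0.221 -0.15 ] [0.066 0.003 0.   ] mm 23.163336953175957
[-0.111 -0.229 -0.139] [0.066 0.003 0.   ] mm 23.163336953175957
[-0.11  -0.235 -0.127] [0.066 0.003 0.   ] mm 23.163336953175957
[-0.11  -0.242 -0.115] [0.066 0.003 0.   ] mm 23.163336953175957
[-0.11  -0.247 -0.103] [0.066 0.003 0.   ] mm 23.163336953175957
now local [ 15.5 -18.1 309.1] q [-0.33 -0.1   0.5   2.01 -0.75  0.83  1.31] F [-1.   0.2 -0.2] t 6.55
```

```bash
python3 -m crank '[[-1,[-0.11,-0.2,-0.18],[0.06,0,0]],[-1,[-0.11,-0.22,-0.15],[0.066,0,0]],[-1,[-0.11,-0.235,-0.127],[0.066,0,0]],[-1,[-0.11,-0.242,-0.115],[0.066,0,0]],[-1,[-0.11,-0.247,-0.1],[0.066,0,0]]]'
python3 -c "
from h import *
import cv2
plan(P(-60,-64,170),30,5)
a=manip.camera('top'); cv2.imwrite('pics/t10.png',cv2.resize(a[140:290,230:390],None,fx=4,fy=4,interpolation=cv2.INTER_CUBIC))
for y in (-34,-38,-42,-46): print(y,[((proj('top',P(x,y,106))-[230,140])*4).round(0) for x in (-60,0)])"
```

```text
clock: 7.05
position: [0.5367, -0.0844, 0.2937]
ee_rot: [0.399, 0.879, 0.234, 0.112]
ft_force: [0.1, 0.3, -0.1]
grip_width: -0.003
[-0.001 -0.087  0.307] [ 0.     0.003 -0.   ] mm 25.543796851121005
[-0.002 -0.087  0.307] [ 0.     0.003 -0.   ] mm 25.543796851121005
[-0.003 -0.086  0.307] [ 0.     0.003 -0.   ] mm 25.543796851121005
[-0.004 -0.086  0.307] [ 0.     0.003 -0.   ] mm 25.543796851121005
[-0.004 -0.086  0.307] [ 0.     0.003 -0.   ] mm 25.543796851121005
now local [-91.7 -62.  293.7] q [-0.24 -0.09  0.55  1.92 -0.46  1.05  1.21] F [ 0.1  0.3 -0.1] t 7.05
-34 [array([305., 332.]), array([252., 269.])]
-38 [array([309., 329.]), array([256., 266.])]
-42 [array([313., 325.]), array([260., 262.])]
-46 [array([317., 321.]), array([264., 259.])]
```

View pics/t10.png

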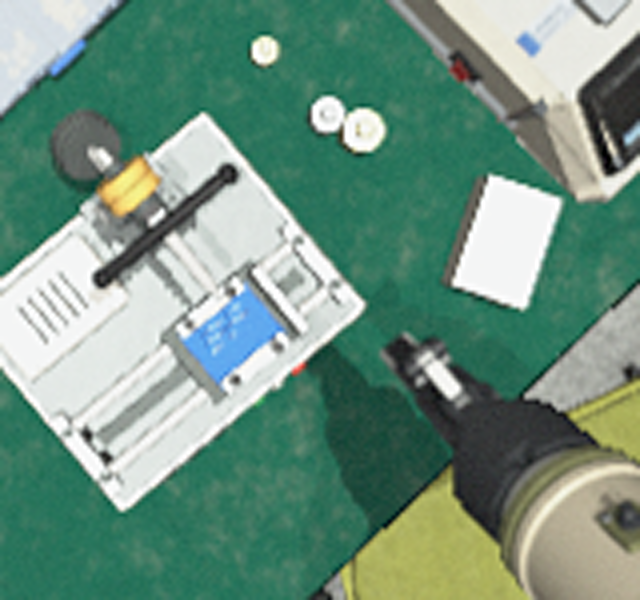

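```bash
python3 -m crank '[[-1,[0,-0.09,0.3],[0,0,0]],[-1,[0,-0.09,0.3],[0,0,0]],[-1,[0,-0.09,0.3],[0,0,0]],[-1,[0,-0.09,0.3],[0,0,0]],[-1,[0,-0.08,0.3],[0,0,0]]]'
python3 -c "
from h import *
import cv2
plan(P(-41,-62,104),30,5)
a=manip.camera('top'); cv2.imwrite('pics/t11.png',cv2.resize(a[140:290,230:390],None,fx=4,fy=4,interpolation=cv2.INTER_CUBIC))"
```

```text
clock: 7.6
position: [0.5609, -0.0643, 0.1714]
ee_rot: [0.399, 0.879, 0.235, 0.113]
ft_force: [0.2, 1.0, 0.7]
grip_width: 0.002
[ 0.005 -0.043  0.17 ] [ 0.001  0.003 -0.   ] mm 14.025249897376355
[ 0.004 -0.043  0.17 ] [ 0.001  0.003 -0.   ] mm 14.025249897376355
[ 0.004 -0.043  0.17 ] [ 0.001  0.003 -0.   ] mm 14.025249897376355
[ 0.003 -0.043  0.17 ] [ 0.001  0.003 -0.   ] mm 14.025249897376355
[ 0.003 -0.043  0.17 ] [ 0.001  0.003 -0.   ] mm 14.025249897376355
now local [-60.2 -62.9 171.4] q [-0.25  0.1   0.55  2.04 -0.69  0.83  1.44] F [0.2 1.  0.7] t 7.6
```

View pics/t11.png

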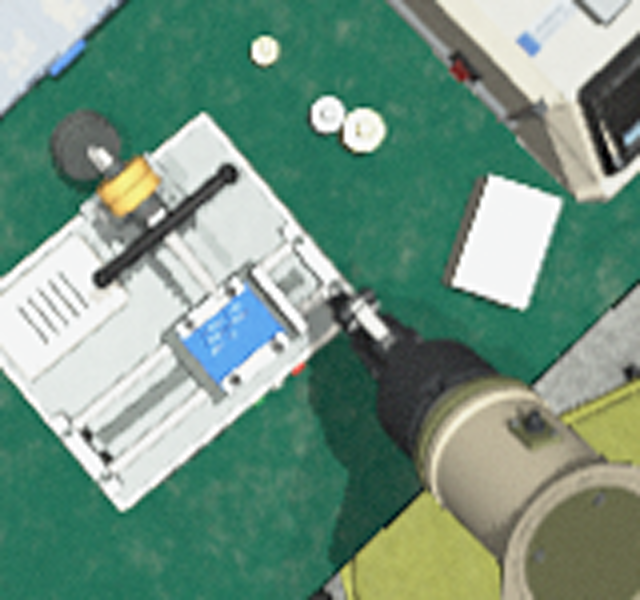

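```bash
python3 -m crank '[[-1,[0,-0.043,0.17],[0,0,0]],[-1,[0,-0.043,0.17],[0,0,0]],[-1,[0,-0.043,0.17],[0,0,0]],[-1,[0,-0.043,0.17],[0,0,0]],[-1,[0,-0.043,0.16],[0,0,0]]]'
python3 -c "
from h import *
import cv2
plan(P(-41,-62,104),30,5)
a=manip.camera('top'); cv2.imwrite('pics/t12.png',cv2.resize(a[180:255,270:370],None,fx=8,fy=8,interpolation=cv2.INTER_CUBIC))"
```

```text
clock: 8.15
position: [0.5759, -0.0524, 0.1058]
ee_rot: [0.399, 0.879, 0.235, 0.113]
ft_force: [0.9, -0.4, -0.8]
grip_width: 0.0
[ 0.005 -0.002  0.004] [ 0.001  0.003 -0.   ] mm 0.5333079213902183
[ 0.005 -0.002  0.004] [ 0.001  0.003 -0.   ] mm 0.5333079213902183
[ 0.005 -0.002  0.004] [ 0.001  0.003 -0.   ] mm 0.5333079213902183
[ 0.005 -0.002  0.004] [ 0.001  0.003 -0.   ] mm 0.5333079213902183
[ 0.005 -0.002  0.004] [ 0.001  0.003 -0.   ] mm 0.5333079213902183
now local [-41.1 -64.  105.8] q [-0.23  0.24  0.51  2.06 -0.87  0.74  1.6 ] F [ 0.9 -0.4 -0.8] t 8.15
```

View pics/t12.png

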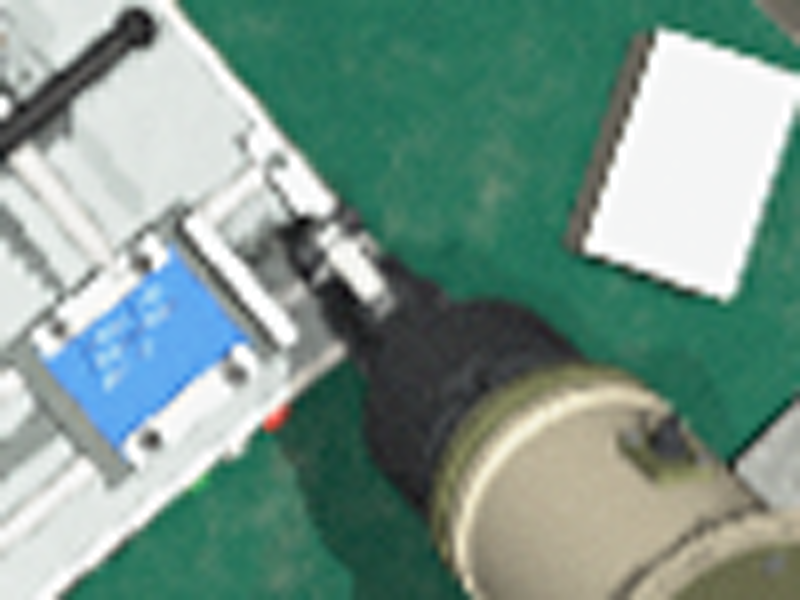

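```bash
python3 -m crank '[[-1,[0.1,0,0],[0,0,0]],[-1,[0.08,0,0],[0,0,0]],[-1,[0.08,0,0],[0,0,0]],[-1,[0.1,0,0],[0,0,0]],[-1,[0.12,0,0],[0,0,0]]]'
python3 -c "
from h import *
import cv2
plan(P(-41,30,104),30,7)
a=manip.camera('top'); cv2.imwrite('pics/t13.png',cv2.resize(a[180:255,250:350],None,fx=8,fy=8,interpolation=cv2.INTER_CUBIC))"
```

```text
clock: 8.7
position: [0.5505, -0.0233, 0.1061]
ee_rot: [0.399, 0.879, 0.235, 0.113]
ft_force: [-0.3, -2.1, 0.9]
grip_width: -0.001
[ 0.099 -0.002  0.002] [ 0.001  0.003 -0.   ] mm 7.9080914619618445
[ 0.099 -0.002  0.002] [ 0.001  0.003 -0.   ] mm 7.9080914619618445
[ 0.099 -0.002  0.002] [ 0.001  0.003 -0.   ] mm 7.9080914619618445
[ 0.099 -0.002  0.002] [ 0.001  0.003 -0.   ] mm 7.9080914619618445
[ 0.099 -0.002  0.003] [ 0.001  0.003 -0.   ] mm 7.9080914619618445
[ 0.099 -0.002  0.003] [ 0.001  0.003 -0.   ] mm 7.9080914619618445
[ 0.099 -0.002  0.003] [ 0.001  0.003 -0.   ] mm 7.9080914619618445
now local [-40.8 -25.3 106.1] q [-0.28  0.16  0.5   2.14 -0.83  0.68  1.53] F [-0.3 -2.1  0.9] t 8.7
```

View pics/t13.png

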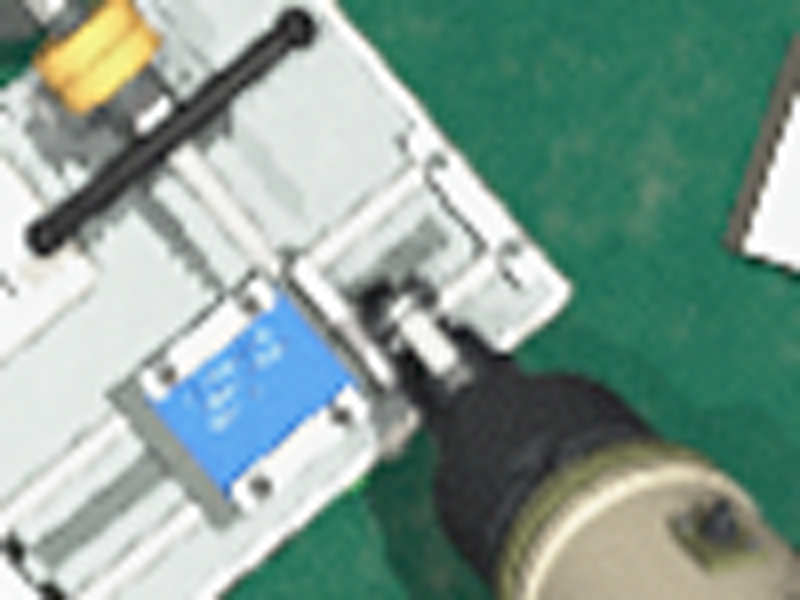

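```bash
python3 -m crank '[[-1,[0.1,0,0],[0,0,0]],[-1,[0.1,0,0],[0,0,0]],[-1,[0.1,0,0],[0,0,0]],[-1,[0.1,0,0],[0,0,0]],[-1,[0.1,0,0],[0,0,0]]]'
python3 -c "
from h import *
import cv2
plan(P(-41,30,104),30,1)
a=manip.camera('top'); cv2.imwrite('pics/t14.png',cv2.resize(a[190:265,235:335],None,fx=8,fy=8,interpolation=cv2.INTER_CUBIC))"
```

```text
clock: 9.25
position: [0.5238, 0.0072, 0.1049]
ee_rot: [0.398, 0.879, 0.235, 0.113]
ft_force: [2.0, -0.6, 1.6]
grip_width: 0.001
[ 0.185 -0.01   0.005] [ 0.005  0.016 -0.001] mm 14.841491654311765
now local [-40.6  15.2 104.9] q [-0.33  0.08  0.48  2.22 -0.78  0.62  1.45] F [ 2.  -0.6  1.6] t 9.25
```

View pics/t14.png

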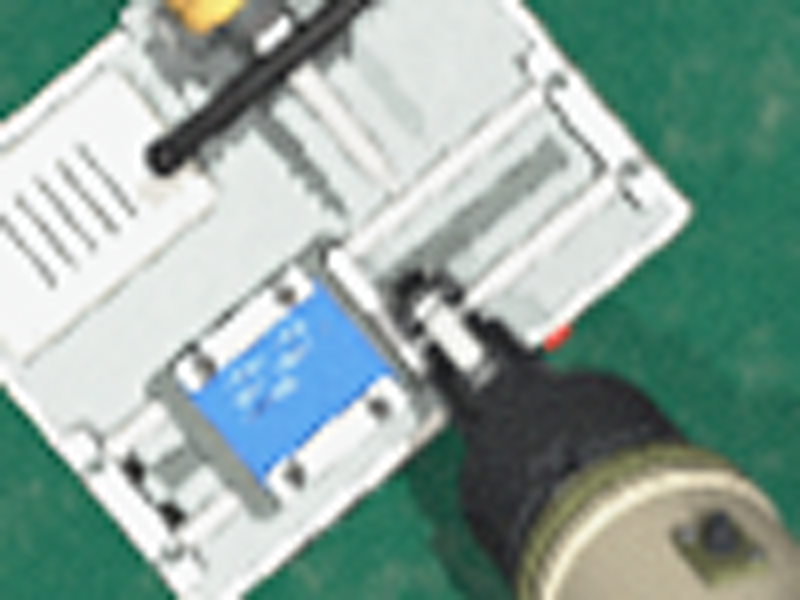

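```bash
python3 -m crank '[[-1,[0.07,0,0],[0,0,0]],[-1,[0.06,0,0],[0,0,0]],[-1,[0.04,0,0],[0,0,0]],[-1,[0.03,0,0],[0,0,0]],[-1,[0.02,0,0],[0,0,0]]]'
python3 -m crank '[[-1,[0.02,0,0],[0,0,0]],[-1,[0.01,0,0],[0,0,0]],[-1,[0.01,0,0],[0,0,0]],[-1,[0,0,0],[0,0,0]],[-1,[0,0,0],[0,0,0]]]'
python3 -c "
from h import *
import cv2
plan(P(-41,30,104),30,1)
print(manip.get_obs()['ft_force'][:2]@TR)
a=manip.camera('top'); cv2.imwrite('pics/t15.png',cv2.resize(a[190:265,235:335],None,fx=8,fy=8,interpolation=cv2.INTER_CUBIC))"
```

```text
clock: 9.8
position: [0.5125, 0.02, 0.1047]
ee_rot: [0.399, 0.879, 0.235, 0.113]
ft_force: [1.4, -0.8, -0.0]
grip_width: -0.0
clock: 10.3
position: [0.5109, 0.0219, 0.1047]
ee_rot: [0.399, 0.879, 0.235, 0.113]
ft_force: [3.0, -3.9, -1.6]
grip_width: 0.001
[-0.06  -0.009  0.006] [ 0.005  0.018 -0.001] mm 4.874727997104675
now local [-40.6  34.8 104.7] q [-0.36  0.04  0.46  2.26 -0.74  0.59  1.4 ] F [ 3.  -3.9 -1.6] t 10.3
[-0.34925873 -4.93353873]
```

View pics/t15.png

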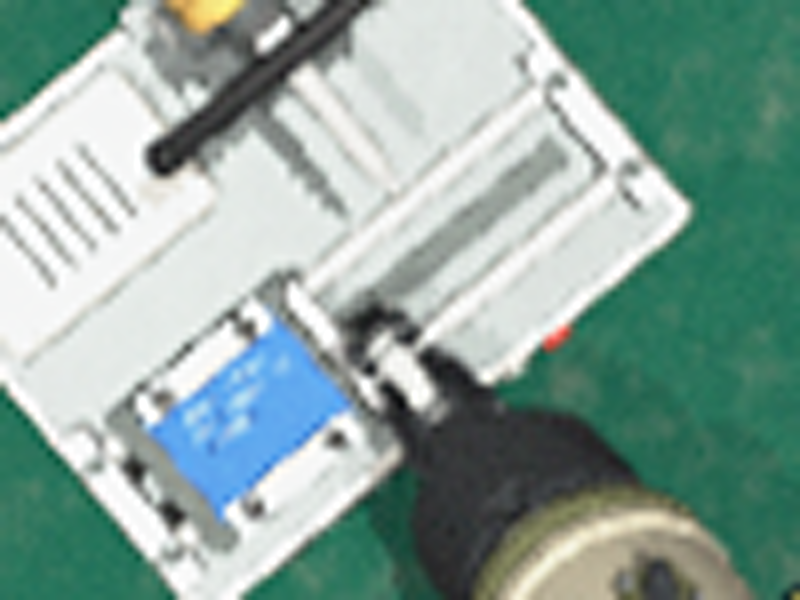

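```bash
python3 -m crank '[[-1,[0.02,0,0],[0,0,0]],[-1,[0.01,0,0],[0,0,0]],[-1,[0.01,0,0],[0,0,0]],[-1,[0,0,0],[0,0,0]],[-1,[0,0,0],[0,0,0]]]'
python3 -c "
from h import *
plan(P(-41,30,104),30,1)
print(manip.get_obs()['ft_force'][:2]@TR)"
```

```text
clock: 10.85
position: [0.5106, 0.022, 0.1051]
ee_rot: [0.4, 0.878, 0.234, 0.116]
ft_force: [15.5, -9.4, -11.6]
grip_width: 0.001
[-0.062 -0.009  0.012] [ 0.006  0.025 -0.003] mm 5.12512930658898
now local [-40.8  35.  105.1] q [-0.36  0.04  0.46  2.26 -0.74  0.58  1.39] F [ 15.5  -9.4 -11.6] t 10.85
[  5.35399591 -17.2992095 ]
```

```bash
python3 -m crank '[[-1,[-0.04,0,0],[0,0,0]],[-1,[-0.08,0,0],[0,0,0]],[-1,[-0.12,0,0],[0,0,0]],[-1,[-0.12,0,-0.05],[0,0,0]],[-1,[-0.1,0,-0.15],[0,0,0]]]'
python3 -m crank '[[-1,[0,-0.1,-0.3],[0,0,0]],[-1,[0,-0.1,-0.4],[0,0,0]],[-1,[0,-0.1,-0.5],[0,0,0]],[-1,[0,-0.1,-0.5],[0,0,0]],[-1,[0,-0.1,-0.4],[0,0,0]]]'
python3 -m crank '[[-1,[-0.3,-0.2,-0.2],[0,0,0]],[-1,[-0.3,-0.2,0],[0,0,0]],[-1,[-0.3,-0.2,0],[0,0,0]],[-1,[-0.2,-0.1,0],[0,0,0]],[-1,[0,0,0],[0,0,0]]]'
python3 -c "
from h import *
import cv2
a=manip.camera('top'); cv2.imwrite('pics/t16.png',cv2.resize(a[135:285,185:385],None,fx=4,fy=4,interpolation=cv2.INTER_CUBIC))
plan(P(-41,30,104),30,1)
cv2.imwrite('pics/s16.png',manip.camera('scene'))"
```

```text
clock: 11.35
position: [0.5264, -0.0087, 0.1185]
ee_rot: [0.399, 0.88, 0.235, 0.112]
ft_force: [-0.2, 0.0, -0.2]
grip_width: 0.003
clock: 11.85
position: [0.4346, -0.0875, 0.2464]
ee_rot: [0.399, 0.879, 0.235, 0.114]
ft_force: [0.7, 0.0, 0.4]
grip_width: -0.0
clock: 12.35
position: [0.4507, -0.1917, 0.2305]
ee_rot: [0.4, 0.879, 0.234, 0.113]
ft_force: [-0.8, -0.3, -0.7]
grip_width: 0.005
[1.465 1.204 2.51 ] [ 0.003  0.017 -0.004] mm 251.69146784297402
now local [-226.2  -84.2  230.5] q [-0.19 -0.09  0.8   2.05 -0.51  1.07  1.55] F [-0.9  0.4 -0.6] t 12.4
```

View pics/t16.png

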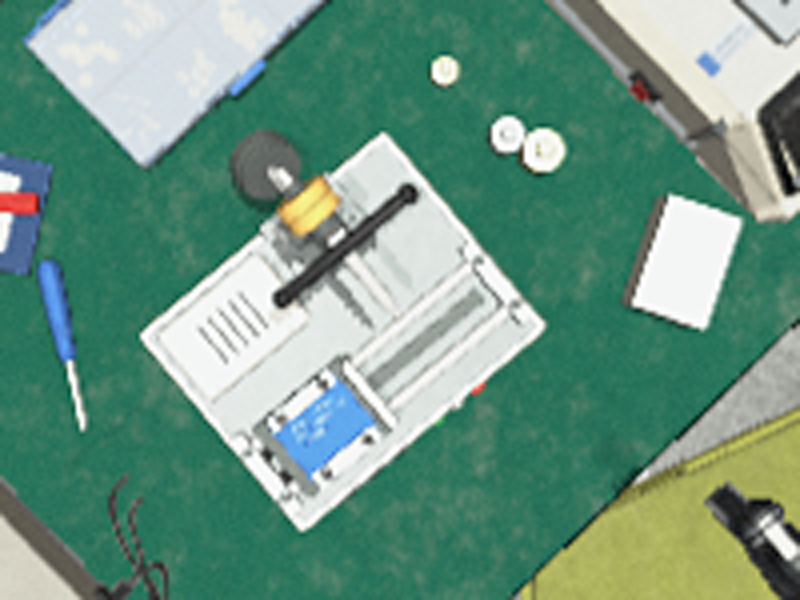

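View pics/s16.png

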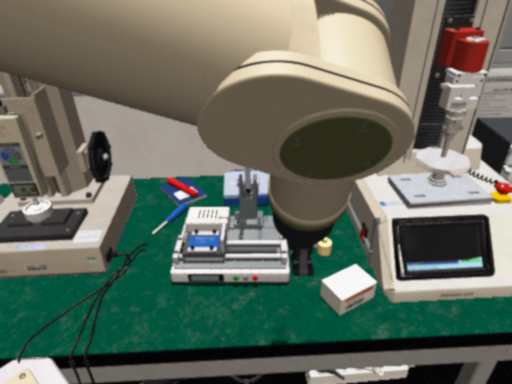

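```bash
python3 -c "
from h import *
for p in ((353,357),(398,412)): print(L(ray('top',185+p[0]/4,135+p[1]/4,.106)).round(1))
b=[ray('top',185+u/4,135+v/4,.332) for u,v in ((408,193),(280,300))]; print([L(x).round(1) for x in b])
print(manip.hand_in())"
```

```text
[ -0.6  41.9 106. ]
[-52.5  42.6 106. ]
[array([ 67.7, -47.1, 332. ]), array([ 68.2,  49.2, 332. ])]
the job is handed in; nothing more can be done
None
```

I pushed the loading arm up past its balance point with the shut fingertips under its nose bar, and it fell back onto its rest by itself. Only then did I push the carriage left against its buffers, back the tool off and hand in the job at about 12.4 s.

**Loading arm:** the last picture puts its bar at x ≈ 68 mm and about 332 mm high. That matches the parked angle of 1.40 rad, with nothing touching it.

**Carriage:** it stopped dead at the left. Commanding 3 mm more moved it only 0.2 mm, and the wrist force rose to about 23 N. The last picture puts the plate's outer face at y ≈ 42 mm, and the finger position at contact suggests about 46 mm. That 3 to 4 mm disagreement is within how well I can read the picture, and I had no direct reading of the carriage joint.

**Everything else:** the check weights, sample box, log book, pen and screwdriver look unmoved in the pictures. I checked them by eye only. The tool ended clear of everything, with under 1.5 N at the wrist, which is sensor noise.

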